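Kit the red-capped tank port fittings by size

ROBOT

A 6-joint arm with a two-finger parallel gripper is mounted at the origin on the work surface. World frame = base frame: x ahead of the robot, y to its left, z up, the work surface at z = 0. Lengths are in m, angles in rad, forces in N, time in s.
With the tool pointing down it reaches from about 0.375 to 0.975 m from the base axis. Payload 3.8 kg.
Tool frame: the origin (TCP) lies at the very end of the fingers, on their centre line; the grasp point (between the pads) lies 19 mm behind it; z points along the fingers, y is the line along which they close (so a half turn about z gives the same grasp; the last joint's range is limited). The gripper opens to 85 mm and grips with 20 to 120 N. Pads are 22 mm wide; open, the fingers measure 114 mm over their backs; the gripper's body (76 mm by 85 mm) begins 54 mm behind the grasp point. The pads swing forward as they close: fully open they stand 13 mm farther back than shut.
Start: joints at [-1.143, 0.264, 1.604, -0, 1.274, -0.037], TCP at [0.303, -0.603, 0.231] pointing down, gripper open.
Joint ranges: [-2.63, 2.63], [-0.94, 2.18], [0.31, 2.57], [-1.31, 4.45], [0, 2.66], [-2.55, 2.55]. Speed limits (rad/s): [2.57, 2.57, 3.14, 3.14, 3.14, 3.14].

INTERFACE

Orientations are given as a rotation vector (axis times angle).
In Python, from workcell import * gives the robot as it stands.
- The arm moves only by the shell command python3 -m crank 'ROWS' [OPENING] [FORCE]. ROWS is JSON, a list that holds one entry, the list of rows, each a list of 6 numbers: the shift along the tool's x, y, z in cm, then the turn, a rotation vector about the tool's x, y, z in rad. In form: [[[dx, dy, dz, ax, ay, az], ...]]. A call has 1 to 8 rows; each row shifts and turns the commanded pose from where the row before left it, along the tool's axes as they then stand; what a row does not reach is not made up. A row lasts 1/12 s, in which the tool goes at most 41.7 mm and 7.16 degrees, less where a joint would pass 70% of its speed; a pose out of reach is approached as far as the arm can. A call with a gripper value outside its range is refused whole. OPENING is the finger opening in cm, from 0 to 8.54, set as the call begins (- or left out, the last holds). The fingers move at their own pace and stop on an object; FORCE is the grip in N (left out, the last holds). Time passes only in rows, so rows that do not move let the fingers close. It gives the time, the measured TCP pose, the force, the opening and the grip force at its end, in the units of the state.
- read_state(): the state, without advancing time (a new reading comes with each control period).
- read_camera(name): name is "scene" or "top"; returns the picture (384x512x3 uint8, blue, green, red); there is no depth.
- camera_model(name): a dict with "camera_matrix" (3x3 intrinsics, pixels), "R" (3x3) and "t" (3): a world point X has camera coordinates R X + t. Camera axes: x right, y down, z forward; pixel columns grow to the right and rows downward; lengths in m; the calibration is good to about 2 mm. A picture is of the moment at which its call begins. camera_model takes no time and is no camera call.
- finish_job(): hands the job in; it is judged then, once.
The state is a dict: "time": time; "q": joint angles; "joint_vel": joint speeds; "joint_torque": joint torques, N m; "tool_pos": TCP position; "tcp_rot": TCP orientation; "wrist_force": force on the tool from outside, world axes, zero at the start; "torque": the same for the moment, N m; "width": opening from 0.0 (shut) to 1.0 (fully open); "grip_force": force on a finger pad.
Only numpy, scipy, OpenCV 4.12 (cv2) and the standard library are available. Lean on these libraries where they do the work, as an engineer would, in place of code of your own. Each camera call takes 0.05 s, during which the arm holds its last target. There are 200 camera calls.

TASK

Put the three red-capped steel port fittings into the white foam nests, each upright and flat in the bottom of the recess made for its size: the large one first, then the medium, then the small. Lower each one right down before letting go of it, do not drop it in. Leave the blue-capped fittings, the tape roll and the little bottle where they stand.

Things in the scene. Friction and masses are not known exactly. Their poses are not given: they have to be found in the camera images.
- large_c (a point): The large steel port fitting with a RED protective cap, round steel flange 66 mm in diameter at the bottom, standing upright, under 0.35 kg. 64 mm high: flange 8 mm thick, 26 mm hexagon neck from 8 to 22 mm, then a 24 mm wide cap up to the top. Grip the cap from above; its middle is 11 mm above this point. Point: on the axis, half-way up (32 mm above the underside); z is up.
- medium_c (a point): The medium steel port fitting with a RED protective cap, round steel flange 50 mm in diameter at the bottom, standing upright, under 0.35 kg. 64 mm high: flange 8 mm thick, 26 mm hexagon neck from 8 to 22 mm, then a 24 mm wide cap up to the top. Grip the cap from above; its middle is 11 mm above this point. Point: on the axis, half-way up (32 mm above the underside); z is up.
- small_c (a point): The small steel port fitting with a RED protective cap, round steel flange 34 mm in diameter at the bottom, standing upright, under 0.35 kg. 64 mm high: flange 8 mm thick, 26 mm hexagon neck from 8 to 22 mm, then a 24 mm wide cap up to the top. Grip the cap from above; its middle is 11 mm above this point. Point: on the axis, half-way up (32 mm above the underside); z is up.
- nest_large_floor (a point): The large nest: a fixed white foam block 104 x 104 x 25 mm lying on the bench, with one round recess 82 mm in diameter, 10 mm deep, lined black. This point is the centre of the recess floor, 15 mm above the bench and 10 mm below the block's top; z is up.
- nest_medium_floor (a point): The medium nest: a fixed white foam block 104 x 104 x 25 mm lying on the bench, with one round recess 66 mm in diameter, 10 mm deep, lined black. This point is the centre of the recess floor, 15 mm above the bench and 10 mm below the block's top; z is up.
- nest_small_floor (a point): The small nest: a fixed white foam block 104 x 104 x 25 mm lying on the bench, with one round recess 50 mm in diameter, 10 mm deep, lined black. This point is the centre of the recess floor, 15 mm above the bench and 10 mm below the block's top; z is up.
- blue_large_c (a point): A steel port fitting with a BLUE cap, flange 66 mm in diameter, otherwise the same shape (64 mm high, cap 24 mm across); stays where it is. The point is on its axis, half-way up (32 mm above the bench).
- blue_small_c (a point): A steel port fitting with a BLUE cap, flange 34 mm in diameter, otherwise the same shape (64 mm high, cap 24 mm across); stays where it is. The point is on its axis, half-way up (32 mm above the bench).
- tape_c (a point): A loose roll of amber polyimide tape lying flat, 72 mm across, 25 mm high; stays where it is. The point is its centre.
- bottle_c (a point): A small loose amber bottle with a green cap, 48 mm across, 90 mm high, the tallest thing among the fittings; stays where it is. The point is on its axis, half-way up.
Things that resemble listed ones, but are neither listed nor needed, are in the scene too. Leave any turquoise or yellow look-alike of the part that bears medium_c alone.

How it is judged:
On the way, in this order (a step that is already met when the one before it is completed fails the run):
1. the large red-capped fitting sits flat in the large nest and is released, before any smaller one is in its nest (horizontal distance between large_c and nest_large_floor below 0.012 m and z of large_c in the frame of nest_large_floor between 0.027 and 0.036 m and angle between large_c's own z axis and vertical below 0.1 rad and contact force between the fingers and large below 0.2 N and linear speed of large below 0.02 m/s and not (horizontal distance between medium_c and nest_medium_floor below 0.03 m) and not (horizontal distance between small_c and nest_small_floor below 0.03 m)), for 0.2 s.
2. the medium red-capped fitting sits flat in the medium nest and is released, before any smaller one is in its nest (horizontal distance between medium_c and nest_medium_floor below 0.012 m and z of medium_c in the frame of nest_medium_floor between 0.027 and 0.036 m and angle between medium_c's own z axis and vertical below 0.1 rad and contact force between the fingers and medium below 0.2 N and linear speed of medium below 0.02 m/s and not (horizontal distance between small_c and nest_small_floor below 0.03 m)), for 0.2 s.
3. the small red-capped fitting sits flat in the small nest and is released (horizontal distance between small_c and nest_small_floor below 0.012 m and z of small_c in the frame of nest_small_floor between 0.027 and 0.036 m and angle between small_c's own z axis and vertical below 0.1 rad and contact force between the fingers and small below 0.2 N and linear speed of small below 0.02 m/s), for 0.2 s.
At the end, for the whole second after the job is handed in: Each red-capped fitting stands in the nest of its own size, axis within 12 mm of the recess centre, its underside on the recess floor (within 5 mm), within 0.1 rad of upright, released and at rest (all of step 3 and horizontal distance between large_c and nest_large_floor below 0.012 m and z of large_c in the frame of nest_large_floor between 0.027 and 0.036 m and angle between each of large_c, medium_c's own z axis and vertical below 0.1 rad and contact force between the fingers and large below 0.2 N and linear speed of each of large, medium below 0.02 m/s and horizontal distance between medium_c and nest_medium_floor below 0.012 m and z of medium_c in the frame of nest_medium_floor between 0.027 and 0.036 m and contact force between the fingers and medium below 0.2 N and angular speed of each of large, medium, small below 0.2 rad/s); the robot touches nothing.
It fails at once if a blue-capped fitting, the tape roll or the bottle is moved more than 20 mm (distance of any of blue_large_c, blue_small_c, tape_c, bottle_c from where it was at the start of the episode above 0.02 m).
It fails at once if a fitting is let go more than 20 mm above the floor of its nest ((horizontal distance between large_c and nest_large_floor below 0.05 m and z of large_c in the frame of nest_large_floor above 0.052 m and contact force between the fingers and large below 0.01 N) or (horizontal distance between medium_c and nest_medium_floor below 0.05 m and z of medium_c in the frame of nest_medium_floor above 0.052 m and contact force between the fingers and medium below 0.01 N) or (horizontal distance between small_c and nest_small_floor below 0.05 m and z of small_c in the frame of nest_small_floor above 0.052 m and contact force between the fingers and small below 0.01 N)).
It also fails if it takes over 96 s, if anything falls off the work surface, if the arm or the gripper's body presses on something with over 40 N, if the wrist force passes 120 N, or if a joint passes its speed limit or range.

## Working session

There is one attempt and no reset: what is moved stays moved. The work goes in short steps, Python scripts to look and compute and a shell command to move; the robot and the scene stay as the last step left them, time stands still between calls to the robot, and variables do not carry over. Pictures are saved under pics/ and viewed, at most 14 in all, crops included, and the job is handed in when it is done.

```bash
ls; mkdir -p pics; python3 - <<'E'
from workcell import *
import cv2
s=read_state(); print(s)
for n in("scene","top"):
    cv2.imwrite(f"pics/{n}0.png",read_camera(n)); m=camera_model(n); print(n,m)
E
```

```text
pics
{'time': 0.0, 'q': array([-1.14287595e+00,  2.64781004e-01,  1.60536550e+00,  6.67025082e-06,
        1.27369340e+00, -3.69042407e-02]), 'joint_vel': array([-4.22297637e-04,  3.05746724e-05,  9.70649570e-04, -1.78153375e-03,
       -5.01688725e-05,  8.56000335e-04]), 'joint_torque': array([ 2.24938030e-04, -5.15109730e+01, -3.67316937e+01,  6.54136738e-05,
        1.28082640e-02,  1.45983552e-05]), 'tool_pos': array([ 0.30227638, -0.60272389,  0.22994784]), 'tcp_rot': array([-3.05498083e+00, -7.23078314e-01,  6.75453128e-04]), 'wrist_force': array([ 0.55876972, -0.3055196 , -1.77043614]), 'torque': array([0.03970564, 0.01010662, 0.0350689 ]), 'grip_force': 0.0, 'width': 0.9977867064877561}
scene {'camera_matrix': array([[374.11164559,   0.        , 254.38138685],
       [  0.        , 374.11164559, 195.56843875],
       [  0.        ,   0.        ,   1.        ]]), 'R': array([[-0.76143772,  0.64811554,  0.01260337],
       [ 0.35978992,  0.43871183, -0.82345804],
       [-0.5392252 , -0.62247744, -0.56723718]]), 't': array([ 0.38991103, -0.11700265,  1.15196465])}
top {'camera_matrix': array([[443.65324632,   0.        , 254.10384155],
       [  0.        , 443.65324632, 189.3035116 ],
       [  0.        ,   0.        ,   1.        ]]), 'R': array([[ 0.02586017, -0.99942821,  0.02178295],
       [-0.98727524, -0.0289537 , -0.15636267],
       [ 0.15690397, -0.0174622 , -0.98745948]]), 't': array([-0.01940711,  0.49125571,  1.13320856])}
```

View pics/scene0.png

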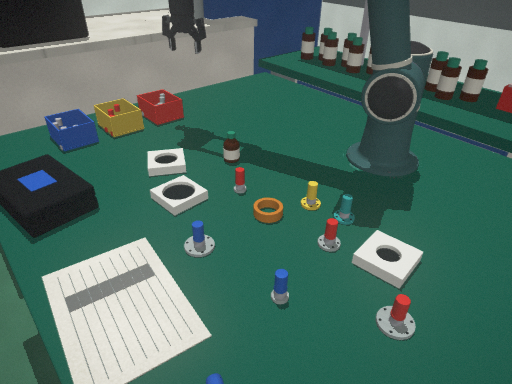

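View pics/top0.png

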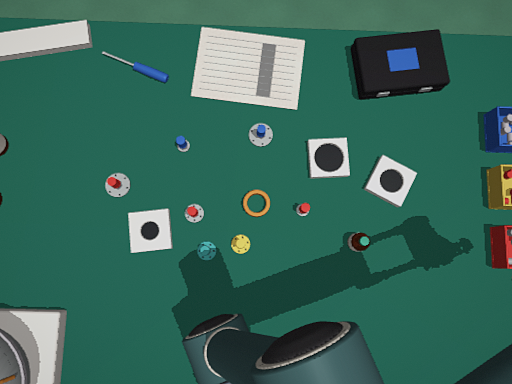

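The scene view shows the fittings and nests spread out in the middle of the bench. In the top view:

- **Red caps:** (114,183) large, (193,212) medium and (304,209) small.
- **Nests:** (329,157), (392,180) and (150,231).
- **Could be mistaken for the targets:** blue (261,132) and (182,143), yellow (241,243), turquoise (207,250), bins with red bits (505,180), and the red bin (505,245).

I choose the red caps on flanges of decreasing size, then measure them and check with a crop.

```bash
cat > h.py <<'E'
from workcell import *
import cv2, numpy as np
M={n:camera_model(n) for n in("scene","top")}
def ray(n,uv,z):
    m=M[n]; d=m["R"].T@np.linalg.inv(m["camera_matrix"])@np.array([*uv,1.]); c=-m["R"].T@m["t"]
    return c+d*(z-c[2])/d[2]
def tri(us,ut):
    P=[M[n]["camera_matrix"]@np.c_[M[n]["R"],M[n]["t"]] for n in("scene","top")]
    X=cv2.triangulatePoints(P[0],P[1],np.array(us,float),np.array(ut,float))[:,0]; return X[:3]/X[3]
def proj(n,X):
    m=M[n]; p=m["camera_matrix"]@(m["R"]@np.array(X)+m["t"]); return p[:2]/p[2]
def blobs(mask,amin):
    k,l,s,c=cv2.connectedComponentsWithStats(mask.astype(np.uint8))
    return [(c[i],s[i]) for i in range(1,k) if s[i][4]>=amin]
def hsv(im): return cv2.cvtColor(im,cv2.COLOR_BGR2HSV)
def mask(im,col):
    h=hsv(im); H,S,V=h[...,0].astype(int),h[...,1],h[...,2]
    if col=="red": return ((H<6)|(H>172))&(S>150)&(V>90)
    if col=="blue": return (abs(H-112)<10)&(S>130)&(V>90)
    if col=="black": return (V<50)
E
python3 - <<'E'
from h import *
np.set_printoptions(precision=4,suppress=True)
I={n:cv2.imread(f"pics/{n}0.png") for n in M}
for col in("red","blue"):
    for n in M:
        print(col,n,[(c.round(1),s[2:]) for c,s in blobs(mask(I[n],col),25)])
for n in M:
    k,l,s,c=cv2.connectedComponentsWithStats(mask(I[n],"black").astype(np.uint8))
    for i in range(1,k):
        if 100<s[i][4]<1600:
            cs,_=cv2.findContours((l==i).astype(np.uint8),cv2.RETR_EXTERNAL,cv2.CHAIN_APPROX_NONE)
            e=cv2.fitEllipse(cs[0]); print(n,np.round(e[0],1),np.round(e[1],1),"z.025",ray(n,e[0],.025))
t=I["top"]
a=cv2.resize(t[160:270,85:185],None,fx=4,fy=4); b=cv2.resize(t[160:270,170:330],None,fx=2.5,fy=4)
cv2.imwrite("pics/crop.png",np.hstack([a,b]))
E
```

```text
red scene [(array([505.4, 100.1]), array([ 16,  27, 291], dtype=int32)), (array([160.5, 106.7]), array([  47,   35, 1069], dtype=int32)), (array([116.4, 107.1]), array([ 6,  7, 30], dtype=int32)), (array([110.4, 112.1]), array([ 6,  7, 33], dtype=int32)), (array([239.5, 175.6]), array([  8,  18, 136], dtype=int32)), (array([330.9, 228.1]), array([ 13,  21, 210], dtype=int32)), (array([400.3, 307. ]), array([ 20,  27, 343], dtype=int32))]
red top [(array([508.8, 173.4]), array([ 7,  9, 39], dtype=int32)), (array([113.5, 182.1]), array([12, 11, 94], dtype=int32)), (array([304.3, 207.4]), array([11, 10, 78], dtype=int32)), (array([192.2, 211.1]), array([11, 11, 76], dtype=int32)), (array([507.7, 244.7]), array([  8,  44, 221], dtype=int32)), (array([491.9, 247.3]), array([ 4, 41, 59], dtype=int32))]
blue scene [(array([280.3,  27. ]), array([  79,   74, 2260], dtype=int32)), (array([232. ,  11.6]), array([13,  9, 40], dtype=int32)), (array([ 72.6, 129.4]), array([  54,   42, 1410], dtype=int32)), (array([ 36.4, 180. ]), array([ 40,  22, 475], dtype=int32)), (array([197.7, 230.9]), array
[... 318 characters left out ...]
ay([ 15,  41, 231], dtype=int32)), (array([505.4, 110.9]), array([11,  4, 27], dtype=int32)), (array([260.9, 130. ]), array([ 8, 12, 71], dtype=int32)), (array([180.8, 141.3]), array([11, 12, 91], dtype=int32)), (array([500.8, 149.8]), array([26,  6, 92], dtype=int32))]
scene [388.6  98.7] [38.7 42.8] z.025 [-0.4059 -0.2442  0.025 ]
top [328.3 157.2] [25.5 27.5] z.025 [ 0.588  -0.2053  0.025 ]
top [149.5 230.2] [15.6 16.7] z.025 [0.3774 0.2652 0.025 ]
top [360.  242.1] [14.  17.4] z.025 [ 0.3611 -0.289   0.025 ]
top [210.1 323.2] [ 8.5 49.1] z.025 [0.1454 0.097  0.025 ]
top [313.1 344.3] [19.  91.5] z.025 [ 0.0997 -0.1662  0.025 ]
top [490.7 368.4] [20.8 71.2] z.025 [ 0.0507 -0.6192  0.025 ]
```

View pics/crop.png

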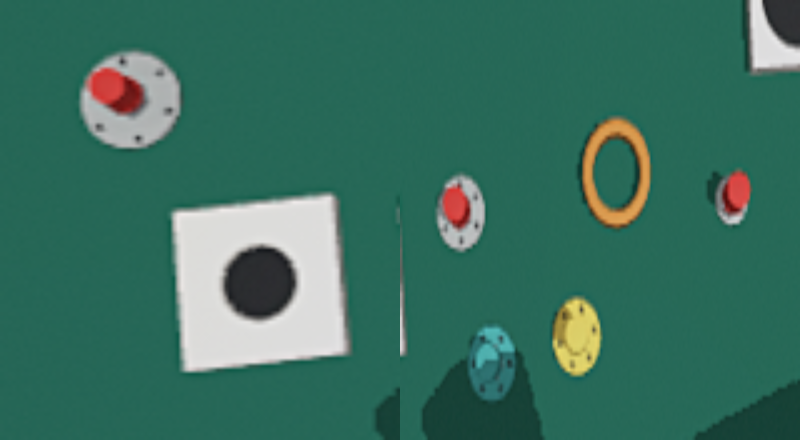

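The crop shows a red-capped large flange about 25 px across, the medium one beside the turquoise and yellow look-alikes, and the small one by the nests. The choice holds. Now metric measurements from both views.

```bash
cat > meas.py <<'E'
from h import *
np.set_printoptions(precision=4,suppress=True)
def cap(I,us,ut,col="red"):
    f=lambda n,u:min(blobs(mask(I[n],col),25),key=lambda b:np.hypot(*(b[0]-u)))[0]
    return tri(f("scene",us),f("top",ut))
def plane_ellipse(n,cnt,z):
    P=np.array([ray(n,p,z)[:2] for p in cnt[:,0]]); (c,ax,_)=cv2.fitEllipse((P*1000).astype(np.float32)); return np.array(c)/1000,np.array(ax)
def region(I,n,sel,uv,z):
    k,l=cv2.connectedComponents(sel.astype(np.uint8)); i=l[int(uv[1]),int(uv[0])]
    if i==0: return None
    cs,_=cv2.findContours((l==i).astype(np.uint8),cv2.RETR_EXTERNAL,cv2.CHAIN_APPROX_NONE)
    return plane_ellipse(n,max(cs,key=len),z)
E
python3 - <<'E'
from meas import *
I={n:cv2.imread(f"pics/{n}0.png") for n in M}
R={"large":((400,307),(113,182)),"medium":((331,228),(192,211)),"small":((239,176),(304,207))}
for k,v in R.items(): print(k,"cap",cap(I,*v))
for k,v in {"blueL":((198,231),(261,130)),"blueS":((280,281),(181,141))}.items(): print(k,cap(I,*v,"blue"))
# flanges: not green and not red, top view at z=.008
h=hsv(I["top"]); H,S,V=[h[...,i].astype(int) for i in range(3)]
notgreen=~((abs(H-80)<14)&(S>90))
for k,uv in {"large":(113,182),"medium":(192,211),"small":(304,207),"blueL":(261,130),"blueS":(181,141),"yel":(241,243),"turq":(207,250)}.items(): print(k,"flange",region(I,"top",notgreen,uv,.008))
for k,t,s in (("L",(329,157),(178,192)),("M",(391,181),(166,159)),("S",(150,231),(389,258))):
    for n,uv in (("top",t),("scene",s)):
        g=hsv(I[n])
        print(k,n,"recess",region(I,n,(g[...,2]<120)&(g[...,1]<110),uv,.025),g[uv[1],uv[0]])
        w=(g[...,1]<50)&(g[...,2]>120)
E
```

```text
large cap [0.4993 0.364  0.0413]
medium cap [0.4288 0.154  0.0427]
small cap [ 0.4465 -0.1383  0.0424]
blueL [ 0.6531 -0.0198  0.0425]
blueS [0.6151 0.1932 0.0424]
large flange (array([0.499 , 0.3633]), array([64.9204, 66.6067]))
medium flange (array([0.4283, 0.1534]), array([49.1517, 50.2861]))
small flange (array([ 0.4472, -0.1393]), array([32.2129, 40.8963]))
blueL flange (array([ 0.6513, -0.0193]), array([65.4195, 66.6915]))
blueS flange (array([0.6179, 0.1945]), array([32.2779, 48.5328]))
yel flange (array([0.3494, 0.0268]), array([50.0117, 50.7197]))
turq flange None
L top recess (array([ 0.5883, -0.2059]), array([76.102 , 76.4817])) [120  15  50]
L scene recess (array([ 0.5946, -0.1984]), array([61.1053, 76.0081])) [94 32 55]
M top recess (array([ 0.5297, -0.3753]), array([60.2607, 60.9123])) [120  15  52]
M scene recess (array([ 0.5354, -0.368 ]), array([41.7626, 57.9316])) [80 42 54]
S top recess (array([0.3772, 0.2653]), array([44.585 , 45.3008])) [120  26  49]
S scene recess (array([0.3852, 0.27  ]), array([36.004 , 44.7965])) [75 18 56]
```

```bash
cat > go.py <<'E'
import sys; from h import *
from scipy.spatial.transform import Rotation as Ro
s=read_state(); R=Ro.from_rotvec(s["tcp_rot"]); t=np.array([float(v) for v in sys.argv[1:4]])
d=R.inv().apply(t-s["tool_pos"])*100
down=R.as_matrix()[:,2]; tilt=np.cross(down,[0,0,-1])
print("t",round(s["time"],2),"pos",s["tool_pos"].round(4),"shift cm",d.round(2),"len",np.linalg.norm(d).round(1),"tilt fix(tool)",R.inv().apply(tilt).round(3),"grip",s["grip_force"].round(1),"w",round(s["width"],3),"F",s["wrist_force"].round(1))
E
python3 go.py .499 .3635 .15
```

```text
Traceback (most recent call last):
  File "go.py", line 6, in <module>
    print("t",round(s["time"],2),"pos",s["tool_pos"].round(4),"shift cm",d.round(2),"len",np.linalg.norm(d).round(1),"tilt fix(tool)",R.inv().apply(tilt).round(3),"grip",s["grip_force"].round(1),"w",round(s["width"],3),"F",s["wrist_force"].round(1))
                                                                                                                                                                          ^^^^^^^^^^^^^^^^^^^^^
AttributeError: 'float' object has no attribute 'round'
```

```bash
sed -i 's/s\["grip_force"\].round(1)/round(s["grip_force"],1)/' go.py; python3 go.py .499 .3635 .15
```

```text
t 0.1 pos [ 0.3023 -0.6028  0.23  ] shift cm [ 60.89 -77.54   8.17] len 98.9 tilt fix(tool) [-0.002 -0.    -0.   ] grip 0.0 w 1.002 F [ 0.3 -0.  -0.4]
```

```bash
python3 -m crank '[[[2.15,-2.75,0,0,0,0],[2.15,-2.75,0,0,0,0],[2.15,-2.75,0,0,0,0],[2.15,-2.75,0,0,0,0],[2.15,-2.75,0,0,0,0],[2.15,-2.75,0,0,0,0],[2.15,-2.75,0,0,0,0],[2.15,-2.75,0,0,0,0]]]' 6; python3 go.py .499 .3635 .15
```

```text
time: 0.77
tool_pos: [0.3574, -0.3277, 0.2307]
tcp_rot: [-3.056, -0.723, 0.001]
wrist_force: [0.4, -0.7, 1.1]
width: 0.706
grip_force: 0.0
t 0.77 pos [ 0.3574 -0.3277  0.2307] shift cm [ 43.62 -55.45   8.11] len 71.0 tilt fix(tool) [-0.001  0.     0.   ] grip 0.0 w 0.706 F [ 0.4 -0.7  1.1]
```

```bash
python3 -m crank '[[[2.15,-2.75,0.3,0,0,0],[2.15,-2.75,0.3,0,0,0],[2.15,-2.75,0.3,0,0,0],[2.15,-2.75,0.3,0,0,0],[2.15,-2.75,0.3,0,0,0],[2.15,-2.75,0.3,0,0,0],[2.15,-2.75,0.3,0,0,0],[2.15,-2.75,0.3,0,0,0]]]'; python3 -m crank '[[[2.15,-2.75,0.3,0,0,0],[2.15,-2.75,0.3,0,0,0],[2.15,-2.75,0.3,0,0,0],[2.15,-2.75,0.3,0,0,0],[2.15,-2.75,0.3,0,0,0],[2.15,-2.75,0.3,0,0,0],[2.15,-2.75,0.3,0,0,0],[2.15,-2.75,0.3,0,0,0]]]';  python3 -m crank '[[[2.2,-2.8,0.6,0,0,0],[2.2,-2.8,0.6,0,0,0],[2,-2.5,0.6,0,0,0],[1,-1,0.6,0,0,0],[0,0,0,0,0,0],[0,0,0,0,0,0]]]'; python3 go.py .499 .3635 .15
```

```text
time: 1.43
tool_pos: [0.4124, -0.0542, 0.2069]
tcp_rot: [-3.057, -0.723, 0.0]
wrist_force: [0.7, 0.3, 0.1]
width: 0.703
grip_force: 0.0
time: 2.1
tool_pos: [0.4676, 0.2196, 0.1827]
tcp_rot: [3.057, 0.724, -0.001]
wrist_force: [0.7, -0.5, -0.5]
width: 0.7
grip_force: 0.0
time: 2.6
tool_pos: [0.4925, 0.3325, 0.158]
tcp_rot: [3.055, 0.726, -0.004]
wrist_force: [0.2, -1.9, -0.1]
width: 0.707
grip_force: 0.0
t 2.6 pos [0.4925 0.3325 0.158 ] shift cm [ 1.97 -2.48  0.8 ] len 3.3 tilt fix(tool) [ 0.001  0.003 -0.   ] grip 0.0 w 0.707 F [ 0.2 -1.9 -0.1]
```

```bash
python3 -m crank '[[[1,-1.25,0.4,0,0,0],[0.97,-1.23,0.4,0,0,0],[0,0,2,0,0,0],[0,0,2,0,0,0],[0,0,2,0,0,0],[0,0,0,0,0,0],[0,0,0,0,0,0]]]' 5; python3 go.py .499 .3635 .026; python3 - <<'E'
from h import *
s=read_camera("scene");t=read_camera("top")
a=cv2.resize(s[220:340,320:460],None,fx=3,fy=3);b=cv2.resize(t[140:260,60:180],None,fx=3,fy=3);cv2.imwrite("pics/g1.png",np.hstack([a,b]))
E
```

```text
time: 3.18
tool_pos: [0.499, 0.3628, 0.0901]
tcp_rot: [3.056, 0.722, -0.005]
wrist_force: [0.5, 0.0, 0.3]
width: 0.585
grip_force: 0.0
t 3.18 pos [0.499  0.3628 0.0901] shift cm [ 0.05 -0.06  6.41] len 6.4 tilt fix(tool) [ 0.     0.003 -0.   ] grip 0.0 w 0.585 F [0.5 0.  0.3]
```

View pics/g1.png

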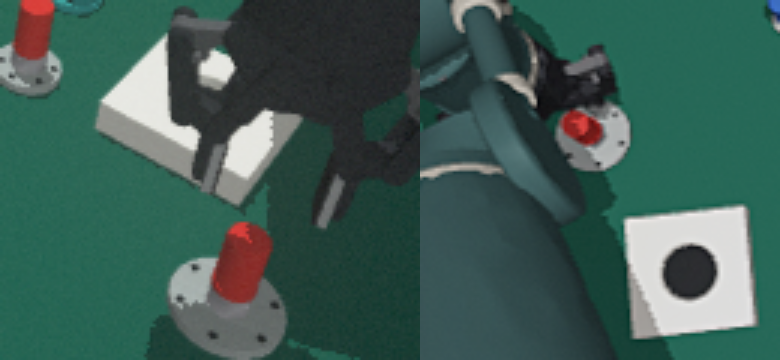

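The open fingers stand centred above the large red cap, at scene crop (265,190) with the cap at (245,260). Descend and close.

```bash
python3 -m crank '[[[0,0,1.6,0,0,0],[0,0,1.6,0,0,0],[0,0,1.6,0,0,0],[0,0,1.6,0,0,0],[0,0,0,0,0,0],[0,0,0,0,0,0]]]'; python3 -m crank '[[[0,0,0,0,0,0],[0,0,0,0,0,0],[0,0,0,0,0,0],[0,0,0,0,0,0],[0,0,0,0,0,0],[0,0,0,0,0,0],[0,0,0,0,0,0],[0,0,0,0,0,0]]]' 1 50; python3 go.py .499 .3635 .026
```

```text
time: 3.78
tool_pos: [0.5001, 0.3635, 0.028]
tcp_rot: [-3.057, -0.723, -0.0]
wrist_force: [-0.4, 0.3, 0.4]
width: 0.586
grip_force: 0.0
time: 4.45
tool_pos: [0.5012, 0.3646, 0.0295]
tcp_rot: [-3.056, -0.723, -0.005]
wrist_force: [-1.4, 1.3, 6.4]
width: 0.269
grip_force: 49.6
t 4.45 pos [0.5012 0.3646 0.0295] shift cm [-0.25 -0.    0.35] len 0.4 tilt fix(tool) [-0.001 -0.004 -0.   ] grip 49.6 w 0.269 F [-1.4  1.3  6.4]
```

```bash
python3 -m crank '[[[0,0,-1,0,0,0],[0,0,-2,0,0,0],[0,0,-2.5,0,0,0],[0,0,-2.5,0,0,0],[0,0,-2.5,0,0,0],[0,0,-2,0,0,0],[0,0,0,0,0,0]]]';  python3 go.py .5895 -.2068 .155
```

```text
time: 5.03
tool_pos: [0.5024, 0.365, 0.1579]
tcp_rot: [-3.054, -0.723, -0.013]
wrist_force: [1.1, 0.3, -3.0]
width: 0.262
grip_force: 49.4
t 5.03 pos [0.5024 0.365  0.1579] shift cm [-17.85  55.02   0.09] len 57.8 tilt fix(tool) [-0.001 -0.009 -0.   ] grip 49.4 w 0.262 F [ 1.1  0.3 -3. ]
```

```bash
python3 -m crank '[[[-0.4,1.2,0,0,0,0],[-0.8,2.4,0,0,0,0],[-1,3,0,0,0,0],[-1,3,0,0,0,0],[-1,3,0,0,0,0],[-1,3,0,0,0,0],[-1,3,0,0,0,0],[-1,3,0,0,0,0]]]'; python3 -m crank '[[[-1,3,0,0,0,0],[-1,3,0,0,0,0],[-1,3,0,0,0,0],[-1,3,0,0,0,0],[-1,3,0,0,0,0],[-1,3,0,0,0,0],[-1,3,0,0,0,0],[-1,3,0,0,0,0]]]'; python3 -m crank '[[[-0.7,2.5,0,0,0,0],[-0.5,2,0,0,0,0],[-0.3,1,0,0,0,0],[0,0,0,0,0,0],[0,0,0,0,0,0],[0,0,0,0,0,0]]]'; python3 go.py .5895 -.2068 .10
```

```text
time: 5.7
tool_pos: [0.5301, 0.1354, 0.1495]
tcp_rot: [3.057, 0.724, -0.008]
wrist_force: [0.4, -0.7, -4.2]
width: 0.265
grip_force: 49.5
time: 6.37
tool_pos: [0.5659, -0.1141, 0.1494]
tcp_rot: [-3.055, -0.723, 0.007]
wrist_force: [0.6, 0.2, -2.4]
width: 0.266
grip_force: 49.5
time: 6.87
tool_pos: [0.5785, -0.167, 0.1511]
tcp_rot: [-3.055, -0.724, 0.003]
wrist_force: [0.0, 0.7, -3.7]
width: 0.268
grip_force: 49.6
t 6.87 pos [ 0.5785 -0.167   0.1511] shift cm [-0.79  4.06  5.1 ] len 6.6 tilt fix(tool) [-0.002  0.001 -0.   ] grip 49.6 w 0.268 F [ 0.   0.7 -3.7]
```

```bash
python3 -m crank '[[[-0.2,1,0,0,0,0],[-0.3,1.6,1,0,0,0],[-0.2,1.5,2,0,0,0],[0,0,2,0,0,0],[0,0,0,0,0,0],[0,0,0,0,0,0],[0,0,0,0,0,0]]]'; python3 go.py .5895 -.2068 .0445; python3 - <<'E'
from meas import *
I={n:read_camera(n) for n in M}
print(cap(I,proj("scene",[.5895,-.2068,.115]),proj("top",[.5895,-.2068,.115])))
a=cv2.resize(I["scene"][110:230,120:250],None,fx=3,fy=3);b=cv2.resize(I["top"][90:210,270:400],None,fx=3,fy=3);cv2.imwrite("pics/g2.png",np.hstack([a,b]))
E
```

```text
time: 7.45
tool_pos: [0.5921, -0.2075, 0.103]
tcp_rot: [3.057, 0.725, 0.001]
wrist_force: [-0.0, -0.5, -2.9]
width: 0.265
grip_force: 49.8
t 7.45 pos [ 0.5921 -0.2075  0.103 ] shift cm [-0.2  -0.18  5.85] len 5.9 tilt fix(tool) [ 0. -0.  0.] grip 49.8 w 0.265 F [-0.  -0.5 -2.9]
[ 0.5073 -0.1726  0.0947]
```

View pics/g2.png

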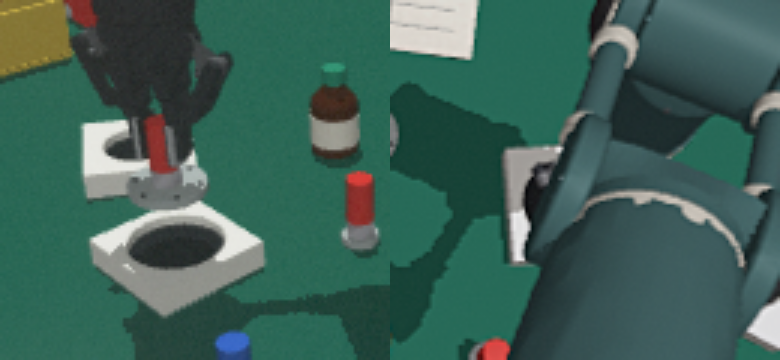

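The fitting hangs upright over the large nest (cap at scene pixel (172,158), recess at (178,192)). The arm hides it in the top view. Check its axis with the scene ray at the cap height.

```bash
cat > hang.py <<'E'
import sys; from meas import *
I=read_camera("scene"); s=read_state(); p=s["tool_pos"]; z=p[2]+float(sys.argv[1])
u=proj("scene",[p[0],p[1],z]); b=min(blobs(mask(I,"red"),25),key=lambda b:np.hypot(*(b[0]-u)))
print("expect px",u,"blob",b[0],b[1][2:],"axis at",ray("scene",b[0],z),"tcp",p)
E
python3 hang.py .0135; python3 go.py .5885 -.2068 .0445
```

```text
expect px [172.9374 157.2039] blob [171.4752 157.1089] [  9  19 101] axis at [ 0.5953 -0.2106  0.1176] tcp [ 0.5929 -0.208   0.1041]
t 7.6 pos [ 0.5929 -0.208   0.1041] shift cm [-0.35 -0.31  5.96] len 6.0 tilt fix(tool) [ 0.002 -0.002  0.   ] grip 49.8 w 0.268 F [-0.1 -0.3 -2.7]
```

```bash
python3 -m crank '[[[-0.1,-0.1,0,0,0,0],[-0.16,-0.1,1,0,0,0],[0,0,1.4,0,0,0],[0,0,1.3,0,0,0],[0,0,1,0,0,0],[0,0,0.4,0,0,0],[0,0,0,0,0,0],[0,0,0,0,0,0]]]'; python3 go.py .5895 -.2068 .0445
```

```text
time: 8.27
tool_pos: [0.5881, -0.2073, 0.0504]
tcp_rot: [-3.056, -0.723, 0.002]
wrist_force: [0.6, -0.1, -3.5]
width: 0.268
grip_force: 49.8
t 8.27 pos [ 0.5881 -0.2073  0.0504] shift cm [0.15 0.02 0.59] len 0.6 tilt fix(tool) [-0.001  0.001  0.   ] grip 49.8 w 0.268 F [ 0.6 -0.1 -3.5]
```

```bash
python3 -m crank '[[[0,0,0.3,0,0,0],[0,0,0.2,0,0,0],[0,0,0,0,0,0],[0,0,0,0,0,0]]]'; python3 -m crank '[[[0,0,0.15,0,0,0],[0,0,0,0,0,0],[0,0,0,0,0,0]]]'; python3 go.py .5895 -.2068 .0445
```

```text
time: 8.6
tool_pos: [0.5887, -0.2075, 0.0465]
tcp_rot: [3.057, 0.724, 0.0]
wrist_force: [0.7, 0.3, -2.7]
width: 0.263
grip_force: 49.8
time: 8.85
tool_pos: [0.5885, -0.2074, 0.0448]
tcp_rot: [3.057, 0.724, 0.0]
wrist_force: [-0.2, 0.7, -2.7]
width: 0.265
grip_force: 49.8
t 8.85 pos [ 0.5885 -0.2074  0.0448] shift cm [ 0.12 -0.01  0.03] len 0.1 tilt fix(tool) [ 0. -0. -0.] grip 49.8 w 0.265 F [-0.2  0.7 -2.7]
```

```bash
for i in 1 2 3; do python3 -m crank '[[[0,0,0.1,0,0,0],[0,0,0,0,0,0],[0,0,0,0,0,0]]]' | grep -E 'pos|wrist'; done
```

```text
tool_pos: [0.5886, -0.2075, 0.0446]
wrist_force: [-2.8, 2.0, 3.6]
tool_pos: [0.5886, -0.2075, 0.0445]
wrist_force: [-6.0, 1.3, 9.8]
tool_pos: [0.5886, -0.2075, 0.0445]
wrist_force: [-8.3, 2.5, 14.9]
```

Contact came at the predicted height of 0.0445. Ease off slightly, release and lift.

```bash
python3 -m crank '[[[0,0,-0.2,0,0,0],[0,0,0,0,0,0]]]' | grep wrist;  python3 -m crank '[[[0,0,0,0,0,0],[0,0,0,0,0,0],[0,0,0,0,0,0],[0,0,0,0,0,0],[0,0,0,0,0,0],[0,0,0,0,0,0]]]' 5; python3 -m crank '[[[0,0,-1,0,0,0],[0,0,-2,0,0,0],[0,0,-3,0,0,0],[0,0,-3,0,0,0],[0,0,-2,0,0,0],[0,0,0,0,0,0]]]'; python3 go.py .4285 .1537 .145
```

```text
wrist_force: [-1.9, 1.0, 4.9]
time: 10.27
tool_pos: [0.5885, -0.2074, 0.0436]
tcp_rot: [-3.057, -0.724, 0.0]
wrist_force: [-0.1, -0.1, -0.3]
width: 0.581
grip_force: 0.0
time: 10.77
tool_pos: [0.5924, -0.2089, 0.1611]
tcp_rot: [3.051, 0.722, 0.014]
wrist_force: [1.7, -0.1, 0.8]
width: 0.586
grip_force: 0.0
t 10.77 pos [ 0.5924 -0.2089  0.1611] shift cm [  1.59 -39.77   1.29] len 39.8 tilt fix(tool) [ 0.008 -0.007  0.   ] grip 0.0 w 0.586 F [ 1.7 -0.1  0.8]
```

```bash
python3 -m crank '[[[0.1,-1.5,0,0,0,0],[0.1,-3,0,0,0,0],[0.1,-3.3,0,0,0,0],[0.1,-3.3,0,0,0,0],[0.1,-3.3,0,0,0,0],[0.1,-3.3,0,0,0,0],[0.1,-3.3,0,0,0,0],[0.1,-3.3,0,0,0,0]]]' >/dev/null; python3 -m crank '[[[0.2,-3.3,0,0,0,0],[0.2,-3.3,0,0,0,0],[0.2,-3.3,0,0,0,0],[0.2,-2.5,0,0,0,0],[0.1,-1.5,0,0,0,0],[0,0,0,0,0,0],[0,0,0,0,0,0],[0,0,0,0,0,0]]]'; python3 go.py .4285 .1537 .1; python3 - <<'E'
from meas import *
I={n:read_camera(n) for n in M}
cv2.imwrite("pics/s2.png",I["scene"])
print(hsv(I["scene"])[192,178],cap(I,(331,228),(192,211)))
def one(n,X):
    u=proj(n,X); b=min(blobs(mask(I[n],"red"),20),key=lambda b:np.hypot(*(b[0]-u))); return b[0],u
for n in M: print(n,one(n,[.5895,-.2068,.058]))
print("large cap in nest",tri(one("scene",[.5895,-.2068,.058])[0],one("top",[.5895,-.2068,.058])[0]))
E
```

```text
time: 12.1
tool_pos: [0.4317, 0.1413, 0.1531]
tcp_rot: [3.057, 0.724, -0.002]
wrist_force: [-0.8, 0.2, -0.4]
width: 0.583
grip_force: 0.0
t 12.1 pos [0.4317 0.1413 0.1531] shift cm [ 0.27 -1.25  5.31] len 5.5 tilt fix(tool) [ 0.     0.001 -0.   ] grip 0.0 w 0.583 F [-0.8  0.2 -0.4]
[108  11 118] [ 0.4098 -0.0441 -0.0194]
scene (array([176.8993, 177.5036]), array([177.0359, 178.1113]))
top (array([332.0909, 154.9221]), array([331.2417, 153.7881]))
large cap in nest [ 0.5872 -0.2096  0.0573]
```

View pics/s2.png

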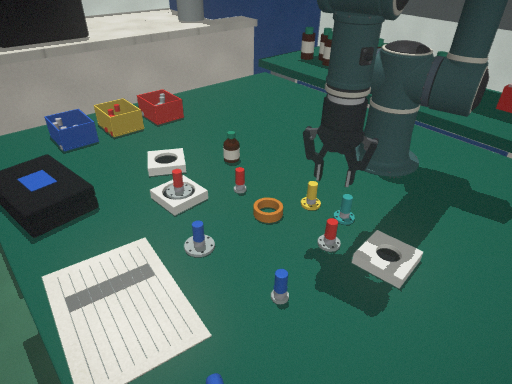

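The large fitting sits upright and centred in its nest (cap at scene (177,178); cap height 57 mm against 58 expected). The gripper is above the medium one at (331,235). Descend on it.

```bash
python3 -m crank '[[[0.1,-0.5,0,0,0,0],[0.17,-0.75,1,0,0,0],[0,0,2,0,0,0],[0,0,2,0,0,0],[0,0,1.3,0,0,0],[0,0,0,0,0,0],[0,0,0,0,0,0]]]'; python3 go.py .4285 .1537 .027
```

```text
time: 12.78
tool_pos: [0.4282, 0.1539, 0.0895]
tcp_rot: [3.057, 0.723, -0.005]
wrist_force: [0.1, -0.0, -0.3]
width: 0.583
grip_force: 0.0
t 12.78 pos [0.4282 0.1539 0.0895] shift cm [0.03 0.03 6.25] len 6.3 tilt fix(tool) [-0.001  0.003  0.   ] grip 0.0 w 0.583 F [ 0.1 -0.  -0.3]
```

```bash
python3 -m crank '[[[0,0,1.6,0,0,0],[0,0,1.6,0,0,0],[0,0,1.6,0,0,0],[0,0,1.4,0,0,0],[0,0,0,0,0,0],[0,0,0,0,0,0]]]'; python3 -m crank '[[[0,0,0,0,0,0],[0,0,0,0,0,0],[0,0,0,0,0,0],[0,0,0,0,0,0],[0,0,0,0,0,0],[0,0,0,0,0,0],[0,0,0,0,0,0],[0,0,0,0,0,0]]]' 1 50; python3 -m crank '[[[0,0,-1,0,0,0],[0,0,-2,0,0,0],[0,0,-2.5,0,0,0],[0,0,-2.5,0,0,0],[0,0,-2.5,0,0,0],[0,0,-2.5,0,0,0],[0,0,-1,0,0,0],[0,0,0,0,0,0]]]';  python3 go.py .5306 -.377 .16
```

```text
time: 13.28
tool_pos: [0.4294, 0.1542, 0.0291]
tcp_rot: [-3.057, -0.723, 0.0]
wrist_force: [0.2, 0.4, -0.1]
width: 0.589
grip_force: 0.0
time: 13.95
tool_pos: [0.4307, 0.1547, 0.0304]
tcp_rot: [-3.057, -0.723, -0.005]
wrist_force: [-1.6, 0.4, 6.3]
width: 0.264
grip_force: 49.4
time: 14.62
tool_pos: [0.4314, 0.1547, 0.1722]
tcp_rot: [-3.057, -0.723, -0.01]
wrist_force: [1.1, 1.1, -1.3]
width: 0.268
grip_force: 49.3
t 14.62 pos [0.4314 0.1547 0.1722] shift cm [-14.97  51.97   1.18] len 54.1 tilt fix(tool) [ 0.001 -0.007 -0.   ] grip 49.3 w 0.268 F [ 1.1  1.1 -1.3]
```

```bash
python3 -m crank '[[[-0.4,1.2,0,0,0,0],[-0.7,2.4,0,0,0,0],[-0.9,3,0,0,0,0],[-0.9,3,0,0,0,0],[-0.9,3,0,0,0,0],[-0.9,3,0,0,0,0],[-0.9,3,0,0,0,0],[-0.9,3,0,0,0,0]]]' | grep pos; python3 -m crank '[[[-0.9,3,0,0,0,0],[-0.9,3,0,0,0,0],[-0.9,3,0,0,0,0],[-0.9,3,0,0,0,0],[-0.9,3,0,0,0,0],[-0.9,3,0,0,0,0],[-0.9,3,0,0,0,0],[-0.9,3,0,0,0,0]]]' | grep pos; python3 -m crank '[[[-0.6,2.3,0,0,0,0],[-0.4,1.5,0,0,0,0],[-0.2,0.8,0,0,0,0],[0,0,0,0,0,0],[0,0,0,0,0,0],[0,0,0,0,0,0]]]'; python3 go.py .5306 -.377 .10
```

```text
tool_pos: [0.4665, -0.0694, 0.1666]
tool_pos: [0.5099, -0.3157, 0.166]
time: 16.45
tool_pos: [0.5207, -0.3599, 0.1681]
tcp_rot: [-3.055, -0.724, 0.001]
wrist_force: [0.0, 0.3, -1.8]
width: 0.267
grip_force: 49.4
t 16.45 pos [ 0.5207 -0.3599  0.1681] shift cm [0.12 1.99 6.81] len 7.1 tilt fix(tool) [-0.002  0.     0.   ] grip 49.4 w 0.267 F [ 0.   0.3 -1.8]
```

```bash
python3 -m crank '[[[0.06,1,0,0,0,0],[0.06,1,1.5,0,0,0],[0,0,2,0,0,0],[0,0,2,0,0,0],[0,0,1.3,0,0,0],[0,0,0,0,0,0],[0,0,0,0,0,0]]]'; python3 hang.py .0126; python3 go.py .5306 -.377 .0454
```

```text
time: 17.03
tool_pos: [0.5307, -0.378, 0.0999]
tcp_rot: [-3.055, -0.724, 0.002]
wrist_force: [-0.3, 0.6, -1.5]
width: 0.261
grip_force: 49.4
expect px [160.9479 128.5324] blob [160.0455 127.7955] [ 9 23 88] axis at [ 0.5311 -0.3846  0.1139] tcp [ 0.5316 -0.3787  0.1013]
t 17.08 pos [ 0.5316 -0.3787  0.1013] shift cm [-0.01 -0.2   5.59] len 5.6 tilt fix(tool) [ 0. -0.  0.] grip 49.5 w 0.267 F [-0.8  0.1 -1.7]
```

```bash
python3 -m crank '[[[0,-0.1,1,0,0,0],[0,0,1.4,0,0,0],[0,0,1.3,0,0,0],[0,0,1,0,0,0],[0,0,0.5,0,0,0],[0,0,0,0,0,0],[0,0,0,0,0,0]]]'; python3 go.py .5306 -.377 .0454; python3 - <<'E'
from h import *
s=read_camera("scene");cv2.imwrite("pics/g3.png",cv2.resize(s[90:190,110:240],None,fx=5,fy=5))
E
```

```text
time: 17.67
tool_pos: [0.5305, -0.3778, 0.0481]
tcp_rot: [-3.056, -0.723, 0.001]
wrist_force: [-0.1, -0.3, -1.4]
width: 0.262
grip_force: 49.5
t 17.67 pos [ 0.5305 -0.3778  0.0481] shift cm [ 0.05 -0.06  0.27] len 0.3 tilt fix(tool) [-0.001  0.     0.   ] grip 49.5 w 0.262 F [-0.1 -0.3 -1.4]
```

View pics/g3.png

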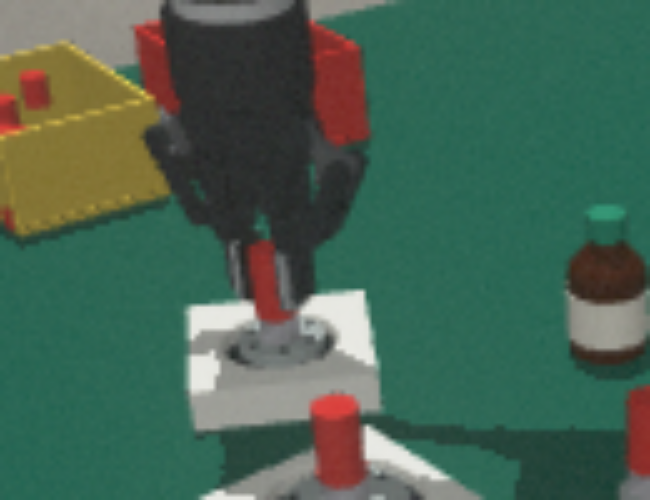

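The medium flange is inside the recess rim, centred (crop (278,342)), and free all round. Go on down to contact.

```bash
python3 -m crank '[[[0,0,0.2,0,0,0],[0,0,0,0,0,0],[0,0,0,0,0,0]]]' | grep -E 'pos|wrist'; for i in 1 2 3; do python3 -m crank '[[[0,0,0.1,0,0,0],[0,0,0,0,0,0],[0,0,0,0,0,0]]]' | grep -E 'pos|wrist'; done
```

```text
tool_pos: [0.5308, -0.378, 0.047]
wrist_force: [0.5, 0.7, -1.7]
tool_pos: [0.5307, -0.3779, 0.0458]
wrist_force: [-0.5, -0.2, -1.6]
tool_pos: [0.5308, -0.378, 0.0455]
wrist_force: [-2.5, 0.9, 3.4]
tool_pos: [0.5308, -0.3781, 0.0454]
wrist_force: [-2.4, 2.5, 8.5]
```

```bash
python3 -m crank '[[[0,0,-0.1,0,0,0],[0,0,0,0,0,0]]]' | grep wrist;  python3 -m crank '[[[0,0,0,0,0,0],[0,0,0,0,0,0],[0,0,0,0,0,0],[0,0,0,0,0,0],[0,0,0,0,0,0],[0,0,0,0,0,0]]]' 5; python3 -m crank '[[[0,0,-1,0,0,0],[0,0,-2,0,0,0],[0,0,-3,0,0,0],[0,0,-3,0,0,0],[0,0,-2,0,0,0],[0,0,0,0,0,0]]]'; python3 go.py .4468 -.1388 .15
```

```text
wrist_force: [-1.1, 1.8, 5.1]
time: 19.38
tool_pos: [0.5307, -0.3779, 0.0446]
tcp_rot: [-3.057, -0.724, 0.0]
wrist_force: [-0.4, 0.0, 0.9]
width: 0.586
grip_force: 0.0
time: 19.88
tool_pos: [0.534, -0.3804, 0.1624]
tcp_rot: [3.048, 0.722, 0.011]
wrist_force: [1.0, -1.1, 0.9]
width: 0.586
grip_force: 0.0
t 19.88 pos [ 0.534  -0.3804  0.1624] shift cm [  3.03 -25.52   0.99] len 25.7 tilt fix(tool) [ 0.01  -0.005 -0.   ] grip 0.0 w 0.586 F [ 1.  -1.1  0.9]
```

```bash
python3 -m crank '[[[0.2,-1.5,0,0,0,0],[0.4,-3,0,0,0,0],[0.4,-3.3,0,0,0,0],[0.4,-3.3,0,0,0,0],[0.4,-3.3,0,0,0,0],[0.4,-3.3,0,0,0,0],[0.4,-3.3,0,0,0,0],[0.3,-2.5,0,0,0,0]]]' >/dev/null; python3 -m crank '[[[0.1,-1.2,0,0,0,0],[0,0,0,0,0,0],[0,0,0,0,0,0],[0,0,0,0,0,0]]]'; python3 go.py .4468 -.1388 .09; python3 - <<'E'
from meas import *
I={n:read_camera(n) for n in M}
cv2.imwrite("pics/s3.png",np.vstack([I["scene"][90:290],I["top"][60:260]]))
def one(n,X):
    u=proj(n,X); b=min(blobs(mask(I[n],"red"),20),key=lambda b:np.hypot(*(b[0]-u))); return b[0]
for X in([.5306,-.377,.058],[.5895,-.2068,.058],[.4468,-.1388,.043]): print(tri(one("scene",X),one("top",X)))
E
```

```text
time: 20.88
tool_pos: [0.4476, -0.1447, 0.1552]
tcp_rot: [3.056, 0.723, 0.001]
wrist_force: [0.7, 0.0, -0.8]
width: 0.588
grip_force: 0.0
t 20.88 pos [ 0.4476 -0.1447  0.1552] shift cm [ 0.19 -0.57  6.52] len 6.5 tilt fix(tool) [ 0.001 -0.001  0.   ] grip 0.0 w 0.588 F [ 0.7  0.  -0.8]
[ 0.5291 -0.3821  0.0572]
[ 0.5283 -0.4004 -0.0444]
[ 0.4751 -0.3161  0.0348]
```

View pics/s3.png

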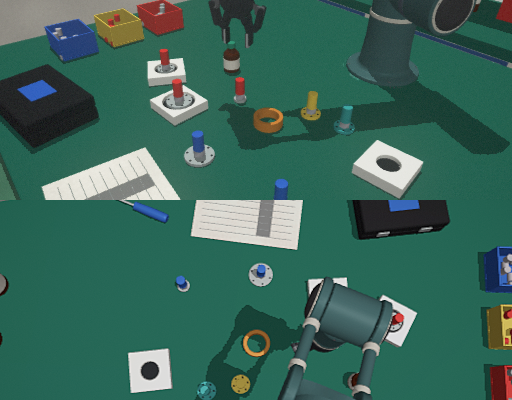

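Both placed fittings stand in their nests: medium at (165,58) and large at (177,92) in the upper half. The bottle and the other objects are untouched. Next is the small one.

```bash
python3 -m crank '[[[0.1,-0.3,0.5,0,0,0],[0.09,-0.27,2,0,0,0],[0,0,2,0,0,0],[0,0,2,0,0,0],[0,0,0,0,0,0],[0,0,0,0,0,0],[0,0,0,0,0,0]]]'; python3 go.py .4468 -.1388 .027
```

```text
time: 21.57
tool_pos: [0.4465, -0.1382, 0.0903]
tcp_rot: [3.057, 0.723, 0.001]
wrist_force: [0.9, -0.3, 0.6]
width: 0.585
grip_force: 0.0
t 21.57 pos [ 0.4465 -0.1382  0.0903] shift cm [-0.    0.07  6.33] len 6.3 tilt fix(tool) [ 0. -0.  0.] grip 0.0 w 0.585 F [ 0.9 -0.3  0.6]
```

```bash
python3 -m crank '[[[0,0.05,1.6,0,0,0],[0,0,1.6,0,0,0],[0,0,1.6,0,0,0],[0,0,1.5,0,0,0],[0,0,0,0,0,0],[0,0,0,0,0,0]]]'; python3 -m crank '[[[0,0,0,0,0,0],[0,0,0,0,0,0],[0,0,0,0,0,0],[0,0,0,0,0,0],[0,0,0,0,0,0],[0,0,0,0,0,0],[0,0,0,0,0,0],[0,0,0,0,0,0]]]' 1 50; python3 -m crank '[[[0,0,-1,0,0,0],[0,0,-2,0,0,0],[0,0,-2.5,0,0,0],[0,0,-2.5,0,0,0],[0,0,-2.5,0,0,0],[0,0,-2.5,0,0,0],[0,0,-1,0,0,0],[0,0,0,0,0,0]]]';  python3 go.py .3775 .2663 .16
```

```text
time: 22.07
tool_pos: [0.4466, -0.1384, 0.0274]
tcp_rot: [3.057, 0.723, 0.0]
wrist_force: [-0.1, -0.3, 0.2]
width: 0.582
grip_force: 0.0
time: 22.73
tool_pos: [0.4476, -0.1387, 0.0284]
tcp_rot: [3.056, 0.723, 0.004]
wrist_force: [-0.2, 0.7, 7.2]
width: 0.269
grip_force: 49.1
time: 23.4
tool_pos: [0.4483, -0.1389, 0.1703]
tcp_rot: [3.054, 0.723, 0.009]
wrist_force: [0.1, -0.0, -0.7]
width: 0.262
grip_force: 49.1
t 23.4 pos [ 0.4483 -0.1389  0.1703] shift cm [ 11.83 -39.4    0.89] len 41.2 tilt fix(tool) [ 0.005 -0.005 -0.   ] grip 49.1 w 0.262 F [ 0.1 -0.  -0.7]
```

```bash
python3 -m crank '[[[0.4,-1.2,0,0,0,0],[0.7,-2.4,0,0,0,0],[0.9,-3,0,0,0,0],[0.9,-3,0,0,0,0],[0.9,-3,0,0,0,0],[0.9,-3,0,0,0,0],[0.9,-3,0,0,0,0],[0.9,-3,0,0,0,0]]]' | grep pos; python3 -m crank '[[[0.9,-3,0,0,0,0],[0.9,-3,0,0,0,0],[0.9,-3,0,0,0,0],[0.9,-3,0,0,0,0],[0.6,-2,0,0,0,0],[0.3,-1,0,0,0,0],[0,0,0,0,0,0],[0,0,0,0,0,0]]]'; python3 -m crank '[[[0,0,0,0,0,0],[0,0,0,0,0,0]]]' >/dev/null; python3 go.py .3775 .2663 .10; python3 - <<'E'
from meas import *
I={n:read_camera(n) for n in M}
def one(n,X):
    u=proj(n,X); b=min(blobs(mask(I[n],"red"),20),key=lambda b:np.hypot(*(b[0]-u))); return b[0]
for X in([.5306,-.377,.058],[.5895,-.2068,.058]): print(tri(one("scene",X),one("top",X)))
E
```

```text
tool_pos: [0.4046, 0.0857, 0.1642]
time: 24.73
tool_pos: [0.379, 0.2378, 0.1651]
tcp_rot: [3.055, 0.726, -0.005]
wrist_force: [0.7, 0.2, -1.1]
width: 0.269
grip_force: 49.2
t 24.9 pos [0.3803 0.2372 0.1662] shift cm [ 1.06 -2.73  6.62] len 7.2 tilt fix(tool) [ 0.     0.001 -0.   ] grip 49.2 w 0.268 F [ 0.2  0.8 -1.3]
[ 0.529  -0.38    0.0575]
[ 0.5872 -0.2095  0.0573]
```

```bash
python3 -m crank '[[[0.5,-1.3,0,0,0,0],[0.56,-1.43,1.5,0,0,0],[0,0,2,0,0,0],[0,0,2,0,0,0],[0,0,1.1,0,0,0],[0,0,0,0,0,0],[0,0,0,0,0,0],[0,0,0,0,0,0]]]'; python3 hang.py .0146; python3 go.py .3775 .2663 .0434
```

```text
time: 25.67
tool_pos: [0.3786, 0.2676, 0.1018]
tcp_rot: [-3.057, -0.722, -0.002]
wrist_force: [-0.0, -0.2, -0.4]
width: 0.268
grip_force: 49.3
expect px [399.1161 216.8527] blob [399.6838 217.2059] [ 17  24 272] axis at [0.3789 0.2691 0.1167] tcp [0.3788 0.2678 0.1021]
t 25.72 pos [0.3788 0.2678 0.1021] shift cm [-0.2   0.08  5.87] len 5.9 tilt fix(tool) [-0.    -0.002  0.   ] grip 49.3 w 0.268 F [ 0.3  0.7 -0.4]
```

```bash
python3 -m crank '[[[-0.2,0.1,1,0,0,0],[0,0,1.5,0,0,0],[0,0,1.5,0,0,0],[0,0,1,0,0,0],[0,0,0.4,0,0,0],[0,0,0,0,0,0],[0,0,0,0,0,0]]]'; python3 go.py .3775 .2663 .0434; python3 - <<'E'
from h import *
s=read_camera("scene");cv2.imwrite("pics/g4.png",cv2.resize(s[190:300,330:450],None,fx=5,fy=5))
E
```

```text
time: 26.3
tool_pos: [0.3765, 0.2658, 0.047]
tcp_rot: [-3.057, -0.724, -0.0]
wrist_force: [0.1, -0.2, -0.7]
width: 0.266
grip_force: 49.3
t 26.3 pos [0.3765 0.2658 0.047 ] shift cm [ 0.11 -0.    0.36] len 0.4 tilt fix(tool) [-0. -0.  0.] grip 49.3 w 0.266 F [ 0.1 -0.2 -0.7]
```

View pics/g4.png

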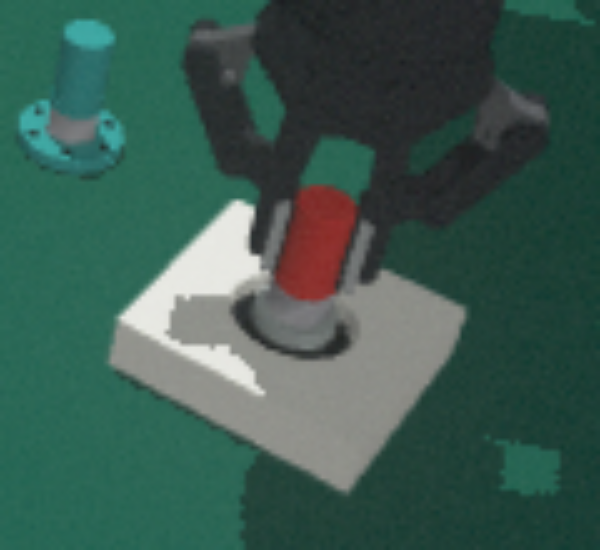

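The small fitting is upright inside the recess (crop (297,318)), with a black gap visible around the near side. Go on down to contact.

```bash
python3 -m crank '[[[0.1,0,0.25,0,0,0],[0,0,0,0,0,0],[0,0,0,0,0,0]]]' | grep -E 'pos|wrist'; for i in 1 2 3; do python3 -m crank '[[[0,0,0.1,0,0,0],[0,0,0,0,0,0],[0,0,0,0,0,0]]]' | grep -E 'pos|wrist'; done
```

```text
tool_pos: [0.3776, 0.2664, 0.0447]
wrist_force: [-0.5, 0.5, -0.7]
tool_pos: [0.3774, 0.2662, 0.0435]
wrist_force: [0.7, 0.4, -0.7]
tool_pos: [0.3775, 0.2664, 0.0434]
wrist_force: [-3.0, -1.3, 7.8]
tool_pos: [0.3776, 0.2664, 0.0433]
wrist_force: [-3.9, -2.9, 15.8]
```

```bash
python3 -m crank '[[[0,0,-0.2,0,0,0],[0,0,0,0,0,0]]]' | grep wrist;  python3 -m crank '[[[0,0,0,0,0,0],[0,0,0,0,0,0],[0,0,0,0,0,0],[0,0,0,0,0,0],[0,0,0,0,0,0],[0,0,0,0,0,0]]]' 5; python3 -m crank '[[[0,0,-1,0,0,0],[0,0,-2,0,0,0],[0,0,-3,0,0,0],[0,0,-3,0,0,0],[0,0,-3,0,0,0],[0,0,-2,0,0,0],[0,0,0,0,0,0],[0,0,0,0,0,0]]]'; python3 -m crank '[[[0,3,0,0,0,0],[0,3,0,0,0,0],[0,3,0,0,0,0],[0,3,0,0,0,0],[0,3,0,0,0,0],[0,0,0,0,0,0],[0,0,0,0,0,0],[0,0,0,0,0,0]]]'; python3 - <<'E'
from meas import *
I={n:read_camera(n) for n in M}
def one(n,X):
    u=proj(n,X); b=min(blobs(mask(I[n],"red"),20),key=lambda b:np.hypot(*(b[0]-u))); return b[0]
for X in([.3775,.2663,.058],[.5306,-.377,.058],[.5895,-.2068,.058]): print(tri(one("scene",X),one("top",X)))
cv2.imwrite("pics/end.png",np.vstack([I["scene"][90:340],I["top"][60:260]]))
E
```

```text
wrist_force: [0.8, -0.0, -0.9]
time: 28.02
tool_pos: [0.3772, 0.2661, 0.0431]
tcp_rot: [3.057, 0.724, -0.0]
wrist_force: [-0.5, 0.1, -1.1]
width: 0.583
grip_force: 0.0
time: 28.68
tool_pos: [0.3783, 0.2668, 0.1855]
tcp_rot: [-3.056, -0.723, -0.007]
wrist_force: [0.1, -0.3, 0.0]
width: 0.582
grip_force: 0.0
time: 29.35
tool_pos: [0.4433, 0.1319, 0.1819]
tcp_rot: [-3.057, -0.722, 0.005]
wrist_force: [-0.8, 0.6, -0.7]
width: 0.586
grip_force: 0.0
[0.5391 0.051  0.2491]
[ 0.5291 -0.3798  0.0578]
[ 0.5872 -0.2096  0.0572]
```

View pics/end.png

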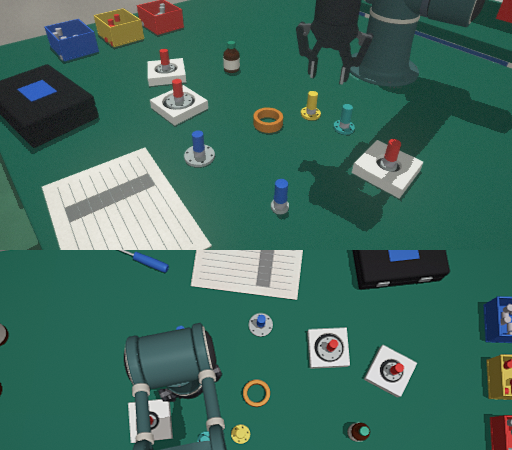

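All three red fittings stand upright in their nests (scene half: (165,62), (177,95), (392,155)). The arm hides the small one in the top view, so I check it with a scene ray.

```bash
python3 - <<'E'
from meas import *
I=read_camera("scene")
u=proj("scene",[.3775,.2663,.058]); b=min(blobs(mask(I,"red"),20),key=lambda b:np.hypot(*(b[0]-u)))
print(u,b[0],b[1][2:],ray("scene",b[0],.058)); r=ray("scene",b[0],.058)
if np.hypot(r[0]-.3775,r[1]-.2663)<.008: print(finish_job())
E
```

```text
[391.9984 239.4227] [392.449  239.5265] [ 16  23 245] [0.3771 0.2671 0.058 ]
the job is handed in; nothing more can be done
None
```

The three red-capped fittings were set down and released upright in their nests, in the order large, medium, small, each within about 4 mm of its recess centre by camera, and the job is handed in; no verdict came back.

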